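# Lever up the heavy ornament and free the car key

## Task

The car key's blade is pinned under the heavy bronze-and-marble ornament, and a pry bar is already set under the ornament's edge, over the notched wooden block. Press the bar's orange grip down, feeling for it, just until the bar snaps home in the spring clip and the clip alone keeps the ornament propped up; do not lean on it so hard that the clip is forced down its post. Then slide the freed car key straight out, lay it in the white key bowl without dropping it, and leave the ornament propped up and everything else on the console where it is.

Things in the scene. Friction and masses are not known exactly. Their poses are not given: they have to be found in the camera images.
- stand: Wooden board 250 x 52 x 8 mm, fixed, with a notched fulcrum block. Origin on the console top under its middle; x axis along the pry bar towards the ornament. The ridge on which the bar rocks is at x = 85 mm, 22 mm high, between cheeks 36 mm high; the ornament's edge is at x = 150 mm.
- clip: Steel U-shaped spring clip, open upward, on a wooden post at stand x = -105 mm. Origin on the console under it. Its height is set by a thumbscrew and not measured: a seated shank's centre is 40 to 68 mm up. Pressed at the grip, the ornament takes 3 to 8 N; the lips add about 10 N over the last 10 mm, then give way to a rigid saddle. 20 N in all is ample; over 27 N forces the clip down its post.
- bar_grip (a point): Middle of the orange grip (18 mm round, 51 mm long) on the pry bar's handle end, on its centre line, beyond the clip; x axis along the bar to its toe. Press it down here from above. About 100 mm high at the start (bar sloping 19 deg), 41 to 77 mm and 9 to 12 mm farther from the ornament when in the clip. Bar: loose, 14 mm round steel, 330 mm long, rocking on the ridge 230 mm from here.
- statue: Ornament: marble base 150 x 190 x 34 mm with a bronze urn, 170 mm high in all, 4 to 7 kg, loose, on a recessed rubber pad 122 x 162 x 6 mm whose near edge stands on the key blade. Origin at the middle of the pad's underside; x axis away from the bar.
- statue_edge (a point): Underside of the marble base's edge near the bar's toe. About 11 mm above the console at the start, 17.5 to 29 mm when the bar is in the clip.
- key_fob (a point): Middle of the car key's black fob (48 long x 30 wide x 14 mm high, lying flat on the console); x axis along the key to its blade (steel, 46 x 9 x 4 mm, level with the fob's underside), which lies under the ornament. About 70 mm beside the bar. Grasp the fob across its 30 mm; draw it 55 mm or more along its -x before lifting. Key 94 mm long, 50 g.
- bowl: White ceramic key bowl, 170 mm across the rim, 58 mm high, wall 5 mm, loose; origin under its centre. A small steel key ring lies in it.
- carkey: The car key; origin at the middle of the fob's underside (7 mm under point key_fob), axes as there.
- keyring: Small steel ring with a key lying in the bowl; stays in the bowl.
- flashlight: Aluminium flashlight, 140 mm long, 34 mm across the head, lying on the console; bystander. Origin under its middle.
- stopper: Glass bottle stopper, 70 mm high, 44 mm across, standing on its knob, plug up; bystander. Origin under its centre.
- glasses_case: Open black hinged hard case, 66 x 165 x 32 mm with raised lid; bystander. Origin under the centre of its lower shell.
- sunglasses: Black sunglasses in the case; bystander. Origin under their middle.
- spare_block: Spare light-wood block, 45 x 60 x 24 mm; bystander. Origin under its centre.
Not all that is in view belongs to the job. What is shaped like the carkey but green or turquoise is not meant.

How it is judged (in metres and radians):
On the way, in this order (a step that is already met when the one before it is completed fails the run):
1. the ornament stands propped up on the bar, held by the clip with the robot's hand off (height (world z) of statue_edge above 0.0165 m and height (world z) of bar_grip below 0.079 m and contact force between the fingers and anything else below 0.5 N and distance of key_fob from where it was at the start of the episode below 0.01 m), for 0.3 s.
2. the key is drawn clear of the ornament (distance of key_fob from where it was at the start of the episode above 0.05 m and height (world z) of statue_edge above 0.0165 m), for 0.1 s.
At the end, for the whole second after the job is handed in: The car key lies at rest in the bowl (fob centre within 55 mm of the bowl's axis and below its rim), the bowl stands upright, and the ornament is still propped up at rest (edge at least 16.5 mm above the console) on the bar held down in the clip (horizontal distance between key_fob and bowl below 0.055 m and z of key_fob in the frame of bowl between 0 and 0.055 m and linear speed of carkey below 0.02 m/s and height (world z) of statue_edge above 0.0165 m and height (world z) of bar_grip below 0.079 m and linear speed of statue below 0.01 m/s and angle between bowl's own z axis and vertical below 0.1 rad); the robot touches nothing.
It fails at once if the clip is forced down its post by more than 2.5 mm (distance of clip_head_c0 from where it was at the start of the episode above 0.0025 m).
It fails at once if the key is dragged more than 10 mm while the ornament still presses on it (distance of key_fob from where it was at the start of the episode above 0.01 m and contact force between statue and carkey above 6 N).
It fails at once if the ornament is shoved more than 25 mm or tipped (distance of statue from where it was at the start of the episode above 0.025 m or angle between statue's own z axis and vertical above 0.25 rad).
It fails at once if the key is dropped or flung (linear speed of carkey above 0.9 m/s and contact force between the fingers and carkey below 0.1 N).
It fails at once if a bystander is disturbed by more than 25 mm, the bowl is pushed more than 40 mm or the key ring leaves the bowl (distance of bowl from where it was at the start of the episode above 0.04 m or horizontal distance between keyring and bowl above 0.085 m or distance of any of flashlight, stopper, glasses_case, sunglasses, spare_block from where it was at the start of the episode above 0.025 m).
It also fails if it takes over 48 s, if anything falls off the work surface, if the arm or the gripper's body presses on something with over 40 N, if the wrist force passes 120 N, or if a joint passes its speed limit or range.

## Robot

A 6-joint arm with a two-finger parallel gripper is mounted at the origin on the work surface. World frame = base frame: x ahead of the robot, y to its left, z up, the work surface at z = 0. Lengths are in mm, angles in rad, forces in N, time in s.
With the tool pointing down it reaches from about 275 to 750 mm from the base axis. Payload 10.2 kg.
Tool frame: the origin (TCP) lies on the centre line of the jaws, within the pads' length; the fingertips stand 17 mm ahead of it and the grasp point (between the pads) lies 2 mm behind it (ctrl.tip_extent is the distance from the TCP to the fingertips, in mm); z points along the fingers, y is the line along which they close (so a half turn about z gives the same grasp; the last joint's range is limited). The gripper opens to 85 mm and grips with 20 to 120 N. Pads are 22 mm wide; open, the fingers measure 114 mm over their backs; the gripper's body (76 mm by 85 mm) begins 54 mm behind the grasp point. The pads swing forward as they close: fully open they stand 13 mm farther back than shut.
Start: joints at [-1.401, 0.313, 1.498, -0, 1.331, -0.223], TCP at [200.946, -485.028, 248.294] pointing down, gripper open.
Joint ranges: [-2.94, 2.94], [-0.97, 2.17], [0.19, 2.56], [-1.23, 4.37], [0.02, 3.11], [-2.88, 2.88]. Speed limits (rad/s): [2.39, 2.39, 3.01, 3.14, 3.14, 3.14].

## Interface

Orientations are given as a unit quaternion [w, x, y, z].
In Python, from rig import sensors, capture, ctrl, cut_out, place_of gives the robot as it stands.
- The arm moves only by the shell command python3 -m jog 'ROWS' [FORCE]. ROWS is JSON, a list of rows, each a list of 3 entries, a list of its own where there are three numbers: the shift along the world's x, y, z in mm, then the turn, a rotation vector about the world's x, y, z in degrees, then the closure, from 0 (fully open) to 1 (shut). A call has exactly 8 rows; each row is the pose to reach, as a shift and turn from the pose commanded when the call began; what a row does not reach only later rows make up. A row lasts 1/12 s, in which the tool goes at most 41.7 mm and 7.16 degrees, less where a joint would pass 70% of its speed; a pose out of reach is approached as far as the arm can. A call with a gripper value outside its range is refused whole. The fingers move at their own pace and stop on an object; FORCE is the grip in N (left out, the last holds). Time passes only in rows, so rows that repeat a pose let the fingers close, or fill a call up. It gives the time, the measured TCP pose, the force and the opening at its end, in the units of the state.
- sensors.sense(): the state, without advancing time (a new reading comes with each control period).
- capture(name): name is "side" or "top"; returns a dict with "color" (384x512x3 uint8, blue, green, red), "z_map" (384x512 float32, mm along the optical axis (not along the pixel's ray), 0 where there is no reading), "camera_matrix" (3x3 intrinsics, pixels), "R" (3x3) and "t" (3): a world point X has camera coordinates R X + t. Camera axes: x right, y down, z forward; pixel columns grow to the right and rows downward; lengths in mm; the calibration is good to about 2 mm. A picture is of the moment at which its call begins.
- ctrl.finish_job(): hands the job in, once; it reports no verdict.
Trained networks look in a picture, given as the dict that the camera call returned (one of the last four; its "shot" number tells which), for a name from the list of things; names that differ only in an ending like _2 or _b are one class to them, and where a whole thing is asked for, a point or a joint stands for the part that bears it (a point fixed in the world has none). Each returns a list of dicts, best first, with "p" (0 to 1); they miss things now and then, are a little off and sometimes report something else, mostly with a low value. They report only what shows in the picture. A call takes as long as a camera call. They do not tell look-alikes from the thing itself.
- cut_out(picture, query): "region" (384x512 bool, what is visible of it) and "box" ([left, top, right, bottom] in pixels, round what is visible of it).
- place_of(picture, query): "centre" ([row, column] in pixels: a listed point, or the origin of a listed thing).
The state is a dict: "time_s": time; "joints": joint angles; "dq": joint speeds; "tau": joint torques, N m; "eef_pos": TCP position; "ee_rot": TCP orientation; "force": force on the tool from outside, world axes, zero at the start; "wrist_torque": the same for the moment, N m; "grip_width": opening from 0.0 (shut) to 1.0 (fully open).
Only numpy, scipy, OpenCV 4.12 (cv2) and the standard library are available. Lean on these libraries where they do the work, as an engineer would, in place of code of your own. Each camera call takes 0.05 s, during which the arm holds its last target. There are 200 camera calls.

## Working session

There is one attempt and no reset: what is moved stays moved. The work goes in short steps, Python scripts to look and compute and a shell command to move; the robot and the scene stay as the last step left them, time stands still between calls to the robot, and variables do not carry over. Pictures are saved under pics/ and viewed, on a budget of 10 in all, crops included, one or two more only if the job needs it, and the job is handed in when it is done.

```bash
ls; mkdir -p pics
cat > h.py <<'E'
import numpy as np,cv2
from rig import sensors,capture,ctrl,cut_out,place_of
def px2w(p,r,c,z=None,plane=None):
    K=p["camera_matrix"];R=np.array(p["R"]);t=np.array(p["t"])
    d=np.linalg.inv(K)@np.array([c,r,1.0])
    if plane is None:
        return R.T@(d*z-t)
    o=-R.T@t;v=R.T@d
    return o+v*(plane-o[2])/v[2]
def cloud(p):
    K=p["camera_matrix"];z=p["z_map"].astype(float)
    r,c=np.indices(z.shape)
    q=np.stack([(c-K[0,2])/K[0,0]*z,(r-K[1,2])/K[1,1]*z,z],-1)
    return (q-np.array(p["t"]))@np.array(p["R"])
E
cat > a.py <<'E'
from h import *
for n in("top","side"):
    p=capture(n);cv2.imwrite(f"pics/{n}0.png",cv2.resize(p["color"],(800,600)))
    W=cloud(p)
    print(n,np.round(p["R"],2).tolist(),np.round(p["t"]))
    for q in["bar_grip","statue_edge","key_fob","bowl","clip","stand","statue","stopper","flashlight","glasses_case","spare_block"]:
        for d in place_of(p,q)[:3]:
            r,c=d["centre"];ri,ci=int(np.clip(round(r),0,383)),int(np.clip(round(c),0,511))
            print(q,round(d["p"],2),np.round([r,c]),"depth pt",np.round(W[ri,ci]) if p["z_map"][ri,ci]>0 else None,"z0",np.round(px2w(p,r,c,plane=0)))
print(sensors.sense())
E
python3 a.py
```

```text
pics
top [[0.01, -1.0, 0.03], [-0.98, -0.02, -0.19], [0.19, -0.03, -0.98]] [  48.  580. 1063.]
bar_grip 0.68 [235. 158.] depth pt [469. 280. 131.] z0 [482. 304.   0.]
bar_grip 0.65 [214. 297.] depth pt [528. -52. 107.] z0 [543. -65.   0.]
statue_edge 0.8 [237. 184.] depth pt [474. 230.  41.] z0 [478. 234.   0.]
key_fob 0.69 [291. 287.] depth pt [341. -37.   8.] z0 [340. -38.   0.]
key_fob 0.67 [158. 161.] depth pt [689. 304.  15.] z0 [695. 308.   0.]
key_fob 0.59 [208. 204.] depth pt [554. 184.  13.] z0 [557. 186.   0.]
bowl 0.7 [203. 384.] depth pt [ 577. -303.    7.] z0 [ 579. -305.    0.]
clip 0.59 [226. 285.] depth pt [509. -32.  17.] z0 [511. -34.   0.]
stand 0.66 [227. 241.] depth pt [500.  85.  56.] z0 [508.  83.   0.]
stand 0.37 [209. 208.] depth pt [552. 173.  12.] z0 [553. 173.   0.]
statue 0.76 [234. 160.] depth pt [472. 276. 128.] z0 [485. 299.   0.]
stopper 0.65 [164. 303.] depth pt [673. -78.  39.] z0 [685. -85.   0.]
stopper 0.63 [138. 360.] depth pt [ 754. -239.   25.] z0 [ 762. -247.    0.]
stopper 0.5 [208. 209.] depth pt [555. 171.  13.] z0 [558. 173.   0.]
flashli
[... 1903 characters left out ...]
6.  15.] z0 [558. 185.   0.]
{'time_s': 1.2, 'joints': array([-1.40141913e+00,  3.12892691e-01,  1.49769178e+00,  8.21909948e-06,
        1.33098130e+00, -2.23422967e-01]), 'dq': array([ 0.00023093, -0.00055173,  0.00141112,  0.00164859,  0.00032572,
       -0.00142834]), 'tau': array([ 1.06377265e-03, -4.12166190e+01, -2.59896076e+01, -1.24699854e-04,
        5.40621786e-04,  3.66686436e-05]), 'eef_pos': array([ 200.93956347, -485.03849273,  248.30101549]), 'ee_rot': array([1.35459663e-05, 9.80775610e-01, 1.95138932e-01, 3.62727320e-06]), 'force': array([-0.21539615, -0.21651442, -0.11929107]), 'wrist_torque': array([-0.02585804,  0.01459871,  0.08387961]), 'grip_width': 0.9976687094888518}
```

View pics/top0.png

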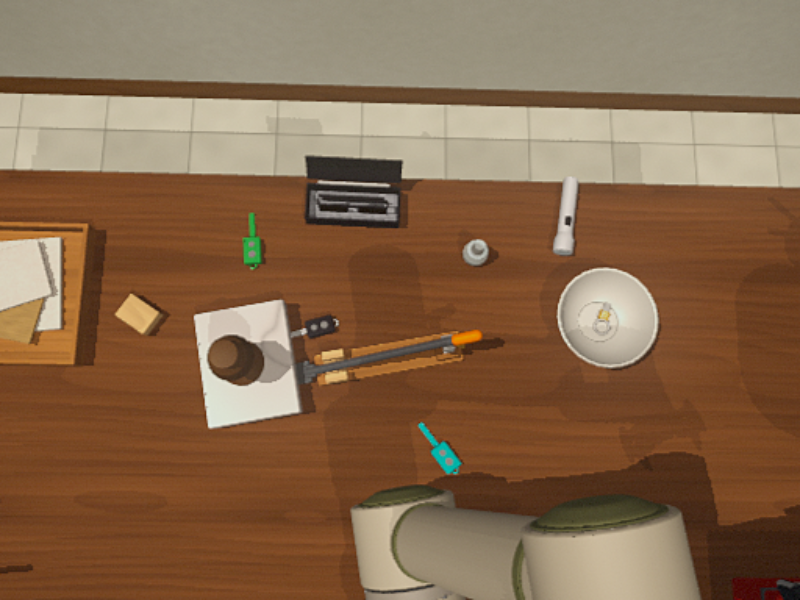

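View pics/side0.png

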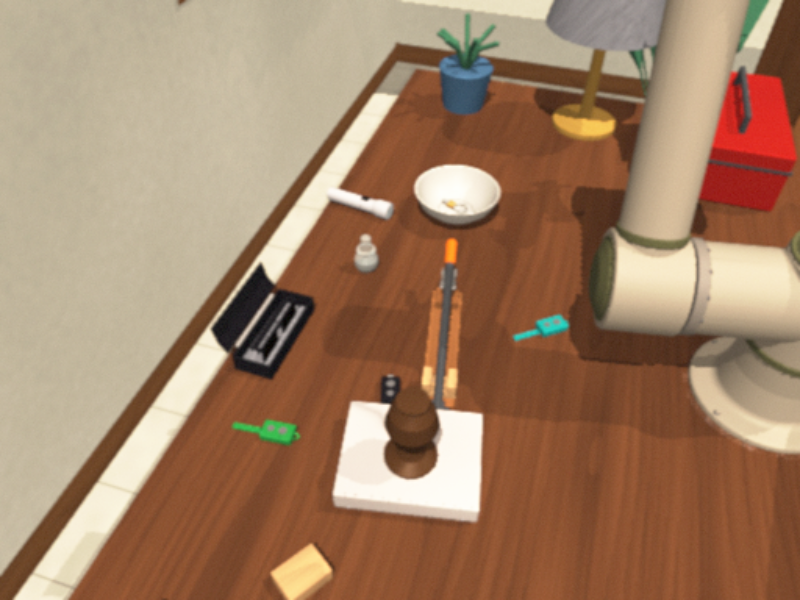

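Three key-shaped things show in the top picture (800x600): green at (252,250), turquoise at (445,457) and black at (320,326). The black one's blade runs under the marble and it lies beside the bar, so I choose it. The orange grip is at (467,338) and the bowl at (607,318). The side view agrees. Next I'll take metric measurements and one close crop.

```bash
cat > b.py <<'E'
from h import *
def pca(P):
    m=P.mean(0);w,v=np.linalg.eigh(np.cov((P-m).T));return m,v[:,::-1],np.sqrt(w[::-1])
G=np.array([528,-52])
for n in("top","side"):
    p=capture(n);W=cloud(p);hsv=cv2.cvtColor(p["color"],cv2.COLOR_BGR2HSV)
    ok=p["z_map"]>0
    near=lambda c,r:np.hypot(W[...,0]-c[0],W[...,1]-c[1])<r
    o=(hsv[...,0]>6)&(hsv[...,0]<20)&(hsv[...,1]>200)&(hsv[...,2]>150)&ok&near((528,-52),60)&(W[...,2]>60)
    P=W[o];m,v,s=pca(P);print(n,"grip n",len(P),"mid",np.round(m,1),"axis",np.round(v[:,0],3),"topz",np.round(np.percentile(P,[2,50,98],axis=0),1).tolist())
    k=ok&near((553,184),45)&(hsv[...,2]<75)&(W[...,2]>8)&(W[...,2]<22)
    P=W[k]
    (c,wh,a)=cv2.minAreaRect(P[:,:2].astype(np.float32));print(" fob n",len(P),"rect",np.round(c,1),np.round(wh,1),round(a,1),"z",np.round(np.median(P[:,2]),1),"bbox",np.round(np.percentile(P,[1,99],axis=0),1).tolist())
    m,v,s=pca(P[:,:2]);print(" pca",np.round(m,1),np.round(v[:,0],3),np.round(s,1))
    b=ok&near((575,-303),105)&(W[...,2]>52)&(W[...,2]<64)
    P=W[b];(c,r)=cv2.minEnclosingCircle(P[:,:2].astype(np.float32));
    A=np.c_[2*P[:,:2],np.ones(len(P))];x=np.linalg.lstsq(A,(P[:,:2]**2).sum(1),rcond=None)[0]
    print(" bowl enc",np.round(c,1),round(r,1),"fit",np.round(x[:2],1),round(np.sqrt(x[2]+x[0]**2+x[1]**2),1))
    t=ok&near((478,290),140)&(W[...,2]>36)&(W[...,2]<50)&(hsv[...,1]<60)
    (c,wh,a)=cv2.minAreaRect(W[t][:,:2].astype(np.float32));print(" marble",np.round(c,1),np.round(wh,1),round(a,1),np.round(np.median(W[t][:,2]),1))
    kr=ok&near((575,-303),60)
    for d in cut_out(p,"keyring")[:1]:print(" keyring",np.round(np.median(W[d["region"]&ok],axis=0)))
    if n=="top":
        q=p["color"][170:270,170:330];cv2.imwrite("pics/crop.png",cv2.resize(q,(800,500),interpolation=cv2.INTER_CUBIC))
E
python3 b.py
```

```text
top grip n 116 mid [524.2 -54.6 106. ] axis [-0.204  0.934 -0.293] topz [[514.2, -75.8, 96.3], [523.9, -54.5, 106.7], [534.7, -33.0, 115.0]]
 fob n 143 rect [553.8 183.8] [29.3 46.9] 17.1 z 13.1 bbox [[535.6, 159.7, 9.0], [571.3, 206.7, 18.0]]
 pca [553.4 183.1] [-0.27   0.963] [14.1  9.3]
 bowl enc [ 569.9 -297.5] 84.8 fit [ 569.7 -296.8] 81.0
 marble [493.4 264.8] [188.7 219.9] 10.8 40.4
 keyring [ 575. -306.    9.]
side grip n 92 mid [524.1 -52.5 109.4] axis [-0.151  0.938 -0.312] topz [[515.2, -72.6, 100.5], [524.2, -53.6, 109.4], [533.6, -32.6, 117.0]]
 fob n 120 rect [552.  184.2] [26.6 46.5] 18.4 z 16.7 bbox [[539.9, 159.7, 11.1], [568.7, 208.3, 19.8]]
 pca [553.2 186.4] [-0.066  0.998] [14.1  8.5]
 bowl enc [ 567.9 -298.6] 87.8 fit [ 570.  -296.2] 80.7
 marble [492.9 264.8] [189.2 222.7] 11.0 42.9
 keyring [ 573. -305.   12.]
```

View pics/crop.png

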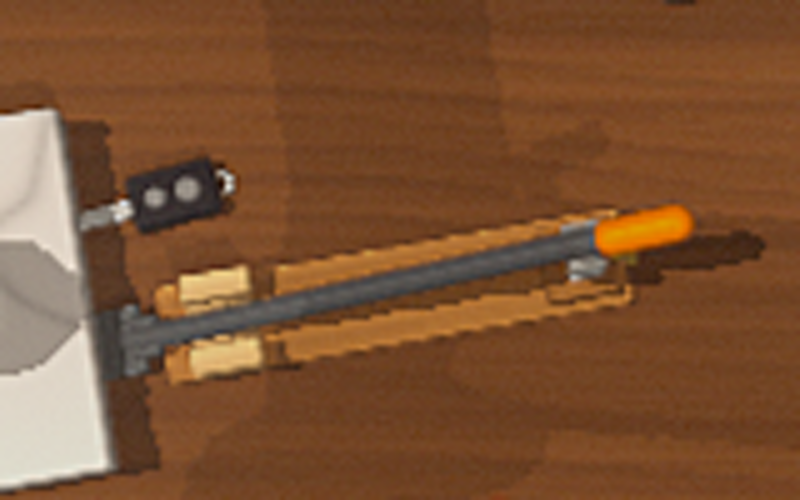

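The crop shows the black fob at (175,193) with its blade under the marble at (90,215), 47 x 29 mm as described. The grip is at (645,230). Its centre comes out at about (524,-53.5,98), which fits the stated 100 mm height. I'll close the jaws and move above the grip.

```bash
python3 -m jog '[[[323,431,-20],[0,0,78.5],1],[[323,431,-20],[0,0,78.5],1],[[323,431,-20],[0,0,78.5],1],[[323,431,-20],[0,0,78.5],1],[[323,431,-20],[0,0,78.5],1],[[323,431,-20],[0,0,78.5],1],[[323,431,-20],[0,0,78.5],1],[[323,431,-20],[0,0,78.5],1]]' 60; python3 -c "
from rig import ctrl,sensors;print(ctrl.tip_extent,sensors.sense()['joints'])"
```

```text
time_s: 2.07
eef_pos: [401.5, -216.6, 236.1]
ee_rot: [0.0, 0.765, 0.644, 0.0]
force: [0.8, -0.9, 0.2]
grip_width: 0.002
17.0 [-7.52517213e-01  1.71257800e-01  1.71219216e+00 -1.38960664e-05
  1.25752946e+00 -5.80451342e-01]
```

```bash
python3 -m jog '[[[122,163,-40],[0,0,21],1],[[122,163,-55],[0,0,21],1],[[122,163,-71],[0,0,21],1],[[122,163,-71],[0,0,21],1],[[122,163,-71],[0,0,21],1],[[122,163,-71],[0,0,21],1],[[122,163,-71],[0,0,21],1],[[122,163,-71],[0,0,21],1]]'
```

```text
time_s: 2.73
eef_pos: [522.6, -55.7, 165.1]
ee_rot: [-0.0, 0.637, 0.771, -0.0]
force: [0.1, -0.2, 0.3]
grip_width: -0.003
```

```bash
python3 -m jog '[[[1,2,-12],[0,0,0],1],[[1,2,-24],[0,0,0],1],[[1,2,-32],[0,0,0],1],[[1,2,-34],[0,0,0],1],[[1,2,-36],[0,0,0],1],[[1,2,-38],[0,0,0],1],[[1,2,-40],[0,0,0],1],[[1,2,-42],[0,0,0],1]]'; python3 -c "
from rig import sensors;s=sensors.sense();print(s['wrist_torque'],s['force'])"
```

```text
time_s: 3.4
eef_pos: [524.2, -53.9, 123.7]
ee_rot: [0.001, 0.637, 0.77, 0.0]
force: [-0.1, -1.9, 5.6]
grip_width: -0.001
[-0.27134025 -0.00382887 -0.00103656] [-0.06198908 -1.88074961  5.63969268]
```

```bash
python3 -m jog '[[[0.1,-0.5,-1.5],[0,0,0],1],[[0.2,-0.9,-3],[0,0,0],1],[[0.3,-1.4,-4.5],[0,0,0],1],[[0.4,-1.9,-6],[0,0,0],1],[[0.5,-2.3,-7.5],[0,0,0],1],[[0.6,-2.8,-9],[0,0,0],1],[[0.6,-3.2,-10.5],[0,0,0],1],[[0.6,-3.2,-10.5],[0,0,0],1]]'
```

```text
time_s: 4.07
eef_pos: [525.0, -57.3, 113.4]
ee_rot: [0.001, 0.637, 0.771, 0.0]
force: [-1.0, -1.7, 6.8]
grip_width: -0.0
```

```bash
python3 -m jog '[[[0.1,-0.3,-1],[0,0,0],1],[[0.1,-0.6,-2],[0,0,0],1],[[0.2,-0.8,-3],[0,0,0],1],[[0.2,-1.1,-4],[0,0,0],1],[[0.3,-1.4,-5],[0,0,0],1],[[0.3,-1.6,-6],[0,0,0],1],[[0.4,-1.9,-7],[0,0,0],1],[[0.4,-1.9,-7],[0,0,0],1]]'
```

```text
time_s: 4.73
eef_pos: [525.6, -59.3, 106.8]
ee_rot: [0.002, 0.637, 0.771, 0.0]
force: [-0.7, -3.2, 9.3]
grip_width: 0.001
```

```bash
python3 -m jog '[[[0,-0.2,-0.6],[0,0,0],1],[[0.1,-0.3,-1.2],[0,0,0],1],[[0.1,-0.5,-1.8],[0,0,0],1],[[0.1,-0.6,-2.4],[0,0,0],1],[[0.1,-0.7,-3],[0,0,0],1],[[0.2,-0.8,-3.5],[0,0,0],1],[[0.2,-0.9,-4],[0,0,0],1],[[0.2,-0.9,-4],[0,0,0],1]]'
```

```text
time_s: 5.4
eef_pos: [525.7, -60.4, 102.7]
ee_rot: [0.002, 0.637, 0.771, 0.0]
force: [-1.4, -3.6, 9.0]
grip_width: 0.003
```

```bash
python3 -m jog '[[[0,-0.2,-0.6],[0,0,0],1],[[0.1,-0.3,-1.2],[0,0,0],1],[[0.1,-0.5,-1.8],[0,0,0],1],[[0.1,-0.6,-2.4],[0,0,0],1],[[0.1,-0.7,-3],[0,0,0],1],[[0.2,-0.8,-3.5],[0,0,0],1],[[0.2,-0.9,-4],[0,0,0],1],[[0.2,-0.9,-4],[0,0,0],1]]'
```

```text
time_s: 6.07
eef_pos: [525.5, -60.6, 98.0]
ee_rot: [0.001, 0.637, 0.771, 0.0]
force: [-1.2, -1.5, 9.1]
grip_width: -0.001
```

```bash
python3 -m jog '[[[0,-0.2,-0.6],[0,0,0],1],[[0.1,-0.3,-1.2],[0,0,0],1],[[0.1,-0.5,-1.8],[0,0,0],1],[[0.1,-0.6,-2.4],[0,0,0],1],[[0.1,-0.7,-3],[0,0,0],1],[[0.2,-0.8,-3.5],[0,0,0],1],[[0.2,-0.9,-4],[0,0,0],1],[[0.2,-0.9,-4],[0,0,0],1]]'
```

```text
time_s: 6.73
eef_pos: [526.0, -61.1, 95.9]
ee_rot: [0.001, 0.637, 0.771, 0.001]
force: [-7.1, 2.6, 26.5]
grip_width: 0.0
```

```bash
python3 -m jog '[[[0,0,1],[0,0,0],1],[[0,0,2.5],[0,0,0],1],[[0,0,4],[0,0,0],1],[[0,0,6],[0,0,0],1],[[0,0,9],[0,0,0],1],[[0,0,14],[0,0,0],1],[[0,0,20],[0,0,0],1],[[0,0,25],[0,0,0],1]]'
cat > c.py <<'E'
from h import *
s=sensors.sense();print(s["force"],s["eef_pos"])
for n in("side","top"):
    p=capture(n);W=cloud(p);hsv=cv2.cvtColor(p["color"],cv2.COLOR_BGR2HSV);ok=p["z_map"]>0
    near=lambda c,r:np.hypot(W[...,0]-c[0],W[...,1]-c[1])<r
    o=(hsv[...,0]>6)&(hsv[...,0]<20)&(hsv[...,1]>200)&(hsv[...,2]>150)&ok&near((526,-62),60)&(W[...,2]>45)
    P=W[o];print(n,len(P),np.round(P.mean(0),1),np.round(np.percentile(P,[2,50,98],axis=0),1).tolist())
    t=ok&near((478,290),140)&(W[...,2]>36)&(W[...,2]<70)&(hsv[...,1]<60)
    A=np.c_[W[t][:,:2],np.ones(t.sum())];x=np.linalg.lstsq(A,W[t][:,2],rcond=None)[0]
    print(" marble plane",np.round(x,4),"tilt deg",np.degrees(np.hypot(*x[:2])))
    if n=="side":cv2.imwrite("pics/s1.png",cv2.resize(p["color"][100:292,180:436],(800,600),interpolation=cv2.INTER_CUBIC))
E
python3 c.py
```

```text
time_s: 7.4
eef_pos: [525.4, -61.3, 119.0]
ee_rot: [0.0, 0.637, 0.771, 0.0]
force: [-0.6, -0.6, -0.5]
grip_width: -0.002
[-0.58219915 -0.57803764 -0.50739195] [525.36777852 -61.275954   119.03851969]
side 62 [525.1 -57.3  79.6] [[516.7, -72.3, 74.9], [524.5, -57.5, 79.3], [534.9, -42.1, 84.7]]
 marble plane [ 1.58000e-02 -8.30000e-02  6.39895e+01] tilt deg 4.841278774866842c.py:7: RuntimeWarning: Mean of empty slice.
  P=W[o];print(n,len(P),np.round(P.mean(0),1),np.round(np.percentile(P,[2,50,98],axis=0),1).tolist())
  ret = um.true_divide(
Traceback (most recent call last):
  File "c.py", line 7, in <module>
    P=W[o];print(n,len(P),np.round(P.mean(0),1),np.round(np.percentile(P,[2,50,98],axis=0),1).tolist())
                                                         ~~~~~~~~~~~~~^^^^^^^^^^^^^^^^^^^^
IndexError: index -1 is out of bounds for axis 0 with size 0
```

View pics/s1.png

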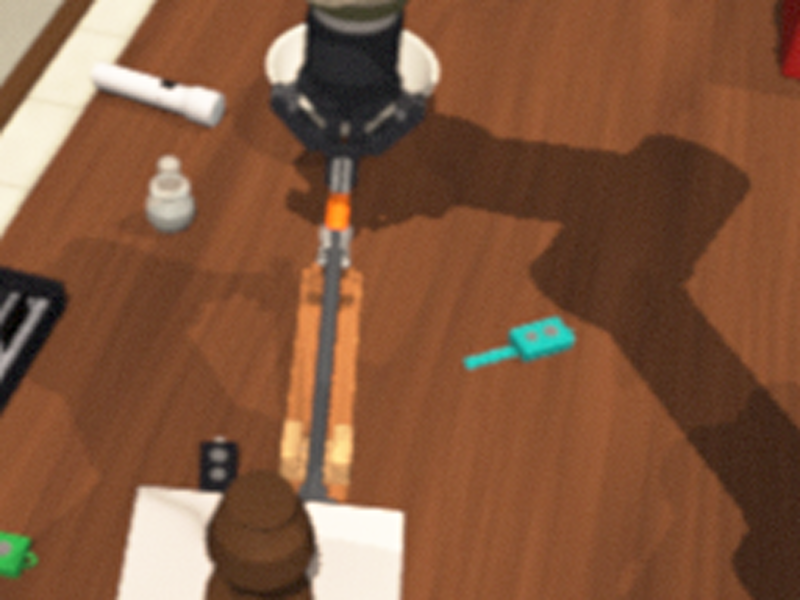

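The bar sits in the clip with the hand off: grip top at z≈79, so its centre is at about 70 mm. The marble is tilted 4.8°, so its edge is at about 17.5–18.4 mm. In the crop the shank lies between the clip prongs at (335,245). Next I'll move above the key with the jaws part-open, because the fulcrum cheek is close by.

```bash
python3 -m jog '[[[0,0,25],[0,0,0],1],[[5,35,40],[0,0,6],0.7],[[10,75,40],[0,0,6],0.4],[[15,115,40],[0,0,6],0.4],[[20,155,40],[0,0,6],0.4],[[24,195,40],[0,0,6],0.4],[[27,230,40],[0,0,6],0.4],[[27.6,245.3,40],[0,0,6],0.4]]' 40
cat > d.py <<'E'
from h import *
s=sensors.sense();print(s["force"],s["eef_pos"],s["grip_width"])
for n in("side","top"):
    p=capture(n);W=cloud(p);hsv=cv2.cvtColor(p["color"],cv2.COLOR_BGR2HSV);ok=p["z_map"]>0
    near=lambda c,r:np.hypot(W[...,0]-c[0],W[...,1]-c[1])<r
    k=ok&near((553,184),45)&(hsv[...,2]<75)&(W[...,2]>6)&(W[...,2]<22)
    c,wh,a=cv2.minAreaRect(W[k][:,:2].astype(np.float32));print(n,k.sum(),np.round(c,1),np.round(wh,1),round(a,1))
    o=(hsv[...,0]>6)&(hsv[...,0]<20)&(hsv[...,1]>200)&(hsv[...,2]>150)&ok&near((526,-62),60)&(W[...,2]>45)
    if o.any():print(" grip",o.sum(),np.round(W[o].mean(0),1))
    t=ok&near((478,290),140)&(W[...,2]>36)&(W[...,2]<70)&(hsv[...,1]<60)
    x=np.linalg.lstsq(np.c_[W[t][:,:2],np.ones(t.sum())],W[t][:,2],rcond=None)[0]
    print(" tilt",np.degrees(np.hypot(*x[:2])))
    cv2.imwrite(f"pics/{n}2.png",cv2.resize(p["color"][130:322,150:406],(800,600),interpolation=cv2.INTER_CUBIC))
E
python3 d.py
```

```text
time_s: 8.17
eef_pos: [552.5, 188.0, 158.2]
ee_rot: [-0.0, 0.595, 0.804, 0.0]
force: [-0.0, -0.8, 1.3]
grip_width: 0.599
[-0.0072283  -0.79894452  1.27365775] [552.49313113 187.9793318  158.23141848] 0.5986408306526545
side 123 [552.4 183.9] [26.6 46.8] 17.3
 grip 73 [525.4 -61.7  80.3]
 tilt 4.836569128799719
top 0 [0. 0.] [0. 0.] 0.0
 grip 99 [524.9 -64.7  77.3]
 tilt 4.46980014901742
```

View pics/side2.png

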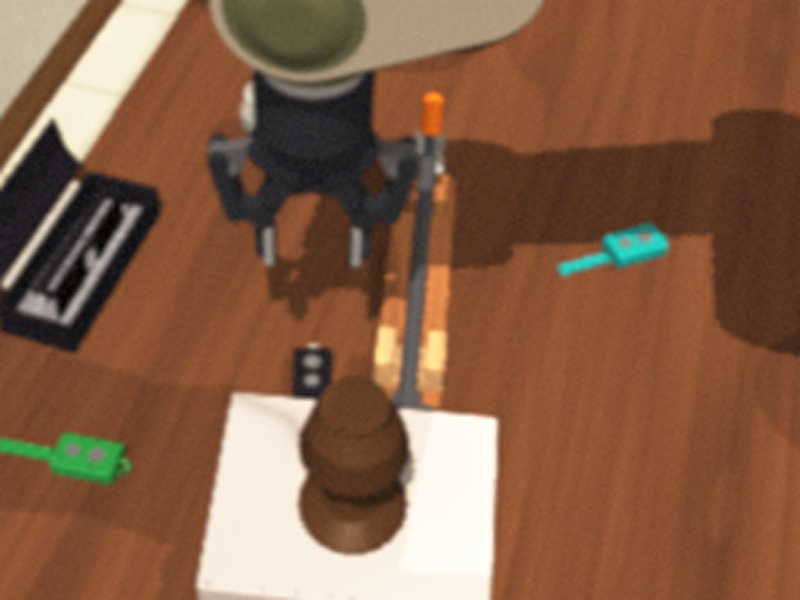

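The side crop shows the jaws at (310,250) over the fob at (313,370), with the bar and the tilted marble unchanged. I'll grasp slightly rear of the fob's middle.

```bash
python3 -m jog '[[[2,-6,-25],[0,0,0],0.5],[[2,-8,-50],[0,0,0],0.5],[[2,-9,-75],[0,0,0],0.5],[[2,-9,-95],[0,0,0],0.5],[[2,-9,-105],[0,0,0],0.5],[[2,-9,-105],[0,0,0],0.5],[[2,-9,-105],[0,0,0],0.5],[[2,-9,-105],[0,0,0],0.5]]'
```

```text
time_s: 8.93
eef_pos: [555.7, 174.8, 54.8]
ee_rot: [0.001, 0.596, 0.803, 0.001]
force: [0.7, 0.2, -0.2]
grip_width: 0.497
```

```bash
python3 -m jog '[[[-1,3,-8],[0,0,0],0.5],[[-1,3,-16],[0,0,0],0.5],[[-1,3,-24],[0,0,0],0.5],[[-1,3,-31],[0,0,0],0.5],[[-1,3,-35],[0,0,0],0.5],[[-1,3,-37],[0,0,0],0.5],[[-1,3,-37],[0,0,0],0.5],[[-1,3,-37],[0,0,0],0.5]]'
```

```text
time_s: 9.6
eef_pos: [554.0, 178.0, 16.5]
ee_rot: [0.0, 0.596, 0.803, 0.0]
force: [-0.2, 0.3, -0.0]
grip_width: 0.504
```

```bash
python3 -m jog '[[[0,0,0.5],[0,0,0],0.58],[[0,0,0.5],[0,0,0],0.66],[[0,0,0.5],[0,0,0],0.74],[[0,0,0.5],[0,0,0],0.8],[[0,0,0.5],[0,0,0],0.8],[[0,0,0.5],[0,0,0],0.8],[[0,0,0.5],[0,0,0],0.8],[[0,0,0.5],[0,0,0],0.8]]' 40
```

```text
time_s: 10.27
eef_pos: [554.3, 178.1, 17.6]
ee_rot: [0.0, 0.596, 0.803, 0.0]
force: [-1.0, -0.5, 5.7]
grip_width: 0.342
```

```bash
python3 -m jog '[[[0,0,0.5],[0,0,0],0.8],[[1.5,-5,0.7],[0,0,0],0.8],[[4.4,-14.5,0.8],[0,0,0],0.8],[[7.3,-24,0.8],[0,0,0],0.8],[[10.2,-33.5,0.8],[0,0,0],0.8],[[13.1,-43,0.8],[0,0,0],0.8],[[16,-52.5,0.8],[0,0,0],0.8],[[19,-62,0.8],[0,0,0],0.8]]'; python3 -c "
from rig import sensors;print(sensors.sense()['force'])"
```

```text
time_s: 10.93
eef_pos: [573.2, 114.7, 17.6]
ee_rot: [-0.0, 0.596, 0.803, -0.0]
force: [-0.4, 0.2, -0.4]
grip_width: 0.34
[-0.37777207  0.2251731  -0.37321629]
```

```bash
python3 -m jog '[[[2.5,-8,0],[0,0,0],0.8],[[2.5,-8,0],[0,0,0],0.8],[[2.5,-8,0],[0,0,0],0.8],[[3,-10,10],[0,0,0],0.8],[[3,-12,25],[0,0,0],0.8],[[3,-14,45],[0,0,0],0.8],[[3,-15,65],[0,0,0],0.8],[[3,-15,90],[0,0,0],0.8]]'
cat > e.py <<'E'
from h import *
s=sensors.sense();print(s["force"],s["eef_pos"],s["grip_width"])
p=capture("side");cv2.imwrite("pics/s3.png",cv2.resize(p["color"][80:300,130:423],(800,600),interpolation=cv2.INTER_CUBIC))
E
python3 e.py
```

```text
time_s: 11.6
eef_pos: [575.3, 101.3, 108.6]
ee_rot: [-0.001, 0.596, 0.803, -0.0]
force: [0.9, -0.1, -0.4]
grip_width: 0.34
[ 0.92602387 -0.06229588 -0.42858873] [575.26888583 101.31523513 108.62373631] 0.339576260984487
```

View pics/s3.png

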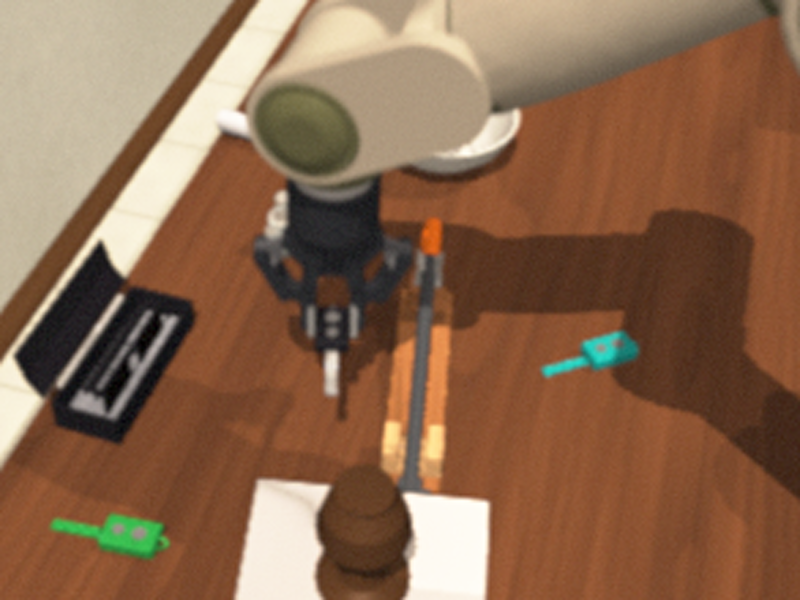

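The key is held level with its blade at (332,370), clear of the marble, which is still propped. Next I'll measure the bowl's inner profile.

```bash
cat > f.py <<'E'
from h import *
p=capture("top");W=cloud(p);ok=p["z_map"]>0
C=np.array([570,-296.6]);d=np.hypot(W[...,0]-C[0],W[...,1]-C[1])
for a in range(0,95,8):
    m=ok&(d>=a)&(d<a+8)&(W[...,2]<75)
    if m.any():print(a,m.sum(),np.round(np.percentile(W[m][:,2],[5,50,95]),0))
r=ok&(d<95)&(W[...,2]>50)&(W[...,2]<66)
P=W[r][:,:2];print("rim",np.percentile(P,[0.5,99.5],axis=0),r.sum())
for q in cut_out(p,"keyring")[:1]:print(np.median(W[q["region"]&ok],axis=0),q["p"])
E
python3 f.py
python3 -m jog '[[[0,-20,25],[0,0,0],0.8],[[0,-55,45],[0,0,0],0.8],[[0,-90,50],[0,0,0],0.8],[[0,-130,50],[0,0,0],0.8],[[0,-170,50],[0,0,0],0.8],[[0,-210,50],[0,0,0],0.8],[[0,-245,50],[0,0,0],0.8],[[0,-270,50],[0,0,0],0.8]]'
```

```text
0 26 [ 1.  5. 11.]
8 88 [ 1.  6. 12.]
16 132 [ 1.  6. 12.]
24 181 [ 0.  4. 10.]
32 240 [ 3.  8. 13.]
40 293 [ 8. 12. 16.]
48 367 [11. 16. 21.]
56 421 [18. 23. 28.]
64 581 [-2. 30. 39.]
72 791 [-4. 44. 55.]
80 598 [-5. 53. 59.]
88 368 [-5. -2.  2.]
rim [[ 487.22191488 -380.31226134]
 [ 653.79042522 -214.75833073]] 523
time_s: 12.42
eef_pos: [575.2, -171.6, 156.9]
ee_rot: [-0.001, 0.597, 0.802, -0.0]
force: [0.1, 0.7, -0.7]
grip_width: 0.341
```

```bash
python3 -m jog '[[[0.5,-40,0],[0,0,0],0.8],[[1,-80,0],[0,0,0],0.8],[[1.5,-115,0],[0,0,0],0.8],[[1.5,-138,0],[0,0,0],0.8],[[1.5,-146,0],[0,0,0],0.8],[[1.5,-146,-15],[0,0,0],0.8],[[1.5,-146,-35],[0,0,0],0.8],[[1.5,-146,-50],[0,0,0],0.8]]'
```

```text
time_s: 13.08
eef_pos: [577.1, -313.8, 105.8]
ee_rot: [-0.001, 0.596, 0.803, 0.0]
force: [0.2, 0.4, -1.2]
grip_width: 0.337
```

```bash
python3 -m jog '[[[0,-4,-12],[0,0,0],0.8],[[0,-4,-26],[0,0,0],0.8],[[0,-4,-40],[0,0,0],0.8],[[0,-4,-50],[0,0,0],0.8],[[0,-4,-56],[0,0,0],0.8],[[0,-4,-60],[0,0,0],0.8],[[0,-4,-62],[0,0,0],0.8],[[0,-4,-63],[0,0,0],0.8]]'
cat > g.py <<'E'
from h import *
s=sensors.sense();print(s["force"],s["eef_pos"],s["grip_width"])
p=capture("side");cv2.imwrite("pics/s4.png",cv2.resize(p["color"][70:220,200:400],(800,600),interpolation=cv2.INTER_CUBIC))
E
python3 g.py
```

```text
time_s: 13.75
eef_pos: [577.6, -319.0, 44.9]
ee_rot: [0.0, 0.596, 0.803, -0.0]
force: [-0.1, 1.4, -0.6]
grip_width: 0.338
[-0.1391076   1.43938998 -0.62467564] [ 577.59839076 -318.98195692   44.94553477] 0.33812181097909955
```

View pics/s4.png

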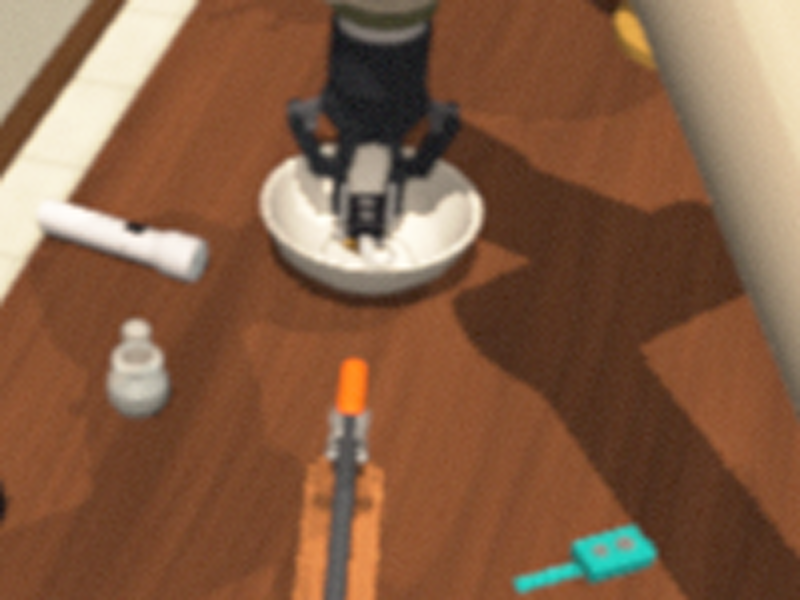

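The key sits inside the bowl, with the fob at (368,212) and the blade at (370,245). I'll lower it a little more, feeling for contact.

```bash
python3 -m jog '[[[0,1,-1],[0,0,0],0.8],[[0,1,-2],[0,0,0],0.8],[[0,1,-3],[0,0,0],0.8],[[0,1,-4],[0,0,0],0.8],[[0,1,-5],[0,0,0],0.8],[[0,1,-6],[0,0,0],0.8],[[0,1,-6.5],[0,0,0],0.8],[[0,1,-6.5],[0,0,0],0.8]]'
```

```text
time_s: 14.47
eef_pos: [577.4, -318.0, 38.1]
ee_rot: [-0.0, 0.596, 0.803, -0.0]
force: [1.4, -0.9, 0.2]
grip_width: 0.342
```

```bash
python3 -m jog '[[[0,0,-0.7],[0,0,0],0.8],[[0,0,-1.4],[0,0,0],0.8],[[0,0,-2.1],[0,0,0],0.8],[[0,0,-2.8],[0,0,0],0.8],[[0,0,-3],[0,0,0],0.8],[[0,0,-3],[0,0,0],0.8],[[0,0,-3],[0,0,0],0.8],[[0,0,-3],[0,0,0],0.8]]'
```

```text
time_s: 15.13
eef_pos: [577.6, -318.3, 35.6]
ee_rot: [0.0, 0.596, 0.803, -0.0]
force: [1.0, -2.2, 4.7]
grip_width: 0.34
```

Contact at 4.7 N, so the key is resting on the bowl. I'll open slowly and retreat.

```bash
python3 -m jog '[[[0,0,0],[0,0,0],0.64],[[0,0,0],[0,0,0],0.62],[[0,0,0.5],[0,0,0],0.6],[[0,0,1],[0,0,0],0.58],[[0,0,1.5],[0,0,0],0.55],[[0,0,2],[0,0,0],0.5],[[0,0,2],[0,0,0],0.5],[[0,0,2],[0,0,0],0.5]]'
```

```text
time_s: 15.8
eef_pos: [577.4, -318.0, 37.2]
ee_rot: [0.0, 0.596, 0.803, 0.0]
force: [-0.2, -0.5, -0.4]
grip_width: 0.5
```

```bash
python3 -m jog '[[[0,0,5],[0,0,0],0.5],[[0,0,12],[0,0,0],0.5],[[0,0,25],[0,0,0],0.5],[[0,0,45],[0,0,0],0.5],[[0,0,70],[0,0,0],0.5],[[0,0,100],[0,0,0],0.5],[[-30,-10,130],[0,0,0],0.5],[[-60,-30,140],[0,0,0],0.5]]'
```

```text
time_s: 16.47
eef_pos: [518.7, -347.2, 182.7]
ee_rot: [0.004, 0.595, 0.804, -0.0]
force: [1.3, -1.7, 0.2]
grip_width: 0.5
```

```bash
python3 -m jog '[[[-40,-20,0],[0,0,0],0.5],[[-80,-40,0],[0,0,0],0.5],[[-110,-60,0],[0,0,0],0.5],[[-140,-80,0],[0,0,0],0.5],[[-160,-90,0],[0,0,0],0.5],[[-160,-90,0],[0,0,0],0.5],[[-160,-90,0],[0,0,0],0.5],[[-160,-90,0],[0,0,0],0.5]]'
cat > k.py <<'E'
from h import *
s=sensors.sense();print(s["force"],s["eef_pos"],s["grip_width"],s["time_s"])
for n in("side","top"):
    p=capture(n);W=cloud(p);hsv=cv2.cvtColor(p["color"],cv2.COLOR_BGR2HSV);ok=p["z_map"]>0
    near=lambda c,r:np.hypot(W[...,0]-c[0],W[...,1]-c[1])<r
    k=ok&near((571,-297),65)&(hsv[...,2]<75)
    if k.any():print(n,"fob",k.sum(),np.round(W[k].mean(0),1))
    o=(hsv[...,0]>6)&(hsv[...,0]<20)&(hsv[...,1]>200)&(hsv[...,2]>150)&ok&near((526,-62),60)&(W[...,2]>45)
    if o.any():print(" grip",o.sum(),np.round(W[o].mean(0),1))
    t=ok&near((478,290),140)&(W[...,2]>36)&(W[...,2]<70)&(hsv[...,1]<60)
    x=np.linalg.lstsq(np.c_[W[t][:,:2],np.ones(t.sum())],W[t][:,2],rcond=None)[0]
    print(" tilt",np.degrees(np.hypot(*x[:2])))
    r=ok&near((570,-297),95)&(W[...,2]>50)&(W[...,2]<66)
    print(" rim",np.percentile(W[r][:,:2],[0.5,99.5],axis=0).mean(0))
    for q in["stopper","flashlight","glasses_case","spare_block"]:
        print(" ",q,[np.round(px2w(p,*d["centre"],plane=0)[:2]) for d in place_of(p,q)[:1]])
    if n=="top":cv2.imwrite("pics/t5.png",cv2.resize(p["color"],(800,600)))
E
python3 k.py
```

```text
time_s: 17.13
eef_pos: [358.0, -437.7, 178.1]
ee_rot: [0.001, 0.596, 0.803, -0.0]
force: [0.1, -0.2, 1.0]
grip_width: 0.496
[ 0.09423299 -0.21969969  1.02052388] [ 358.04545173 -437.72827523  178.08748417] 0.4963228905455615 17.1333
side fob 131 [ 566.3 -274.6   11.1]
 grip 78 [525.9 -61.6  80. ]
 tilt 4.9081874554936435
 rim [ 570.51636638 -297.35944907]
  stopper [array([694., -75.])]
  flashlight [array([ 770., -268.])]
  glasses_case [array([762., 128.])]
  spare_block [array([569., 493.])]
top fob 152 [ 574.1 -311.8   25.9]
 grip 119 [525.9 -63.1  76.8]
 tilt 4.407775157588477
 rim [ 570.38339418 -297.67786406]
  stopper [array([688., -85.])]
  flashlight [array([ 767., -248.])]
  glasses_case [array([761., 134.])]
  spare_block [array([564., 492.])]
```

View pics/t5.png

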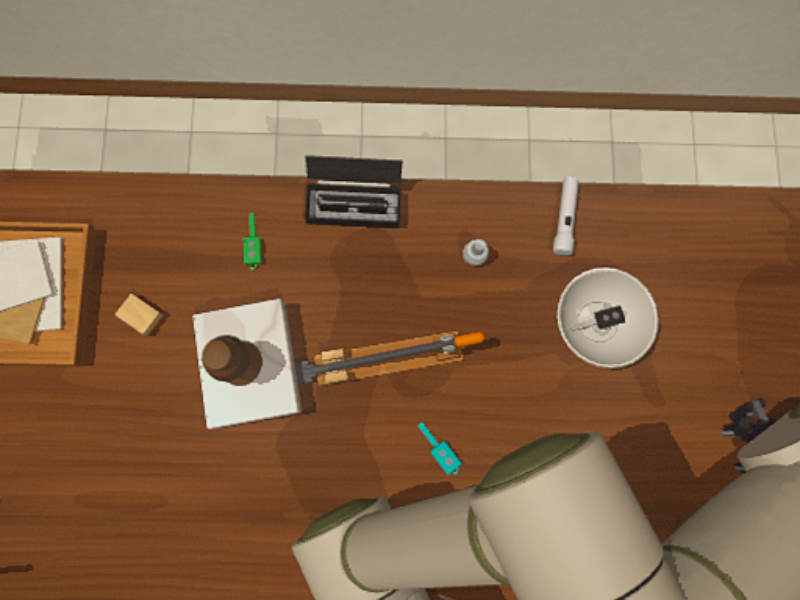

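The key lies in the bowl at (608,318), about 15 mm from the axis and about 26 mm up. The ornament is still propped, the bystanders are in place and the hand is clear, so I'm handing in.

```bash
python3 -c "
from rig import ctrl;print(ctrl.finish_job())"
```

```text
the job is handed in; nothing more can be done
None
```

The job is handed in at about 17 s of the 48 s allowed. The bar is held in the clip, the ornament is still propped up, and the car key lies in the white bowl. `finish_job` gives no verdict, so success is judged only from my own checks.

**What I did:** I pressed the grip down with closed jaws until the force jumped from about 9 N to 26.5 N, then backed off. The bar stayed in the clip with the hand off. I then gripped the black key's fob, slid it straight out about 70 mm, lowered it until it touched the bowl (4.7 N), and released it.

**Last checks:**
- **Bar:** the grip's top is at about 77–80 mm, so its centre is near 70 mm, under the 79 mm limit.
- **Ornament:** it is tilted 4.4–4.9°. That puts the edge at roughly 16.5–18.4 mm, with the lowest estimate right at the 16.5 mm limit. It read the same each time I checked after the hand was off.
- **Key:** the top camera puts the fob about 15 mm from the bowl's axis.
- **Bowl and bystanders:** the bowl's rim has not shifted. In the top picture nothing else has been disturbed.

**Disagreements and near misses:**
- The 26.5 N press was close to the 27 N at which the clip is forced down its post. I did not measure the clip's movement.
- The side camera put the fob at a different spot (z 11 mm, y -275), probably because dark shadow pixels were included.
- Side-camera positions for the stopper and the flashlight differ from the first reading by up to about 12 mm. The top camera shows them within 10 mm.

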